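Load the glass plates into the reader, hood on, lever over

ROBOT

A 6-joint arm with a two-finger parallel gripper is mounted at the origin on the work surface. World frame = base frame: x ahead of the robot, y to its left, z up, the work surface at z = 0. Lengths are in m, angles in rad, forces in N, time in s.
With the tool pointing down it reaches from about 0.425 to 0.95 m from the base axis. Payload 3.5 kg.
Tool frame: the origin (TCP) lies on the centre line of the jaws, within the pads' length; the fingertips stand 19 mm ahead of it and the grasp point (between the pads) is the TCP; z points along the fingers, y is the line along which they close (so a half turn about z gives the same grasp; the last joint's range is limited). The gripper opens to 85 mm and grips with 20 to 120 N. Pads are 22 mm wide; open, the fingers measure 114 mm over their backs; the gripper's body (76 mm by 85 mm) begins 54 mm behind the grasp point. The pads swing forward as they close: fully open they stand 13 mm farther back than shut.
Start: joints at [0.978, 0.286, 1.577, -0, 1.279, -0.15], TCP at [0.289, 0.61, 0.25] pointing down, gripper open.
Joint ranges: [-2.77, 2.77], [-0.9, 2.22], [0.21, 2.48], [-1.53, 4.67], [0.24, 2.81], [-2.84, 2.84]. Speed limits (rad/s): [2.79, 2.79, 3.14, 3.14, 3.14, 3.14].

INTERFACE

Orientations are given as a unit quaternion [x, y, z, w].
In Python, from plant import ctrl, imaging gives the robot as it stands. The module is installed in compiled form; this text tells all that it offers.
- The arm moves only by the shell command python3 -m handwheel 'ROWS' [OPENING] [FORCE]. ROWS is JSON, one flat list of numbers, 6 for each row, row after row: the shift along the world's x, y, z in units of 150 mm (1.0 is 150 mm), then the turn, a rotation vector about the world's x, y, z in units of 90 degrees (1.0 is 90 degrees). In form: [tx, ty, tz, rx, ry, rz, tx, ty, tz, rx, ry, rz, ...]. A call has 1 to 5 rows; each row shifts and turns the commanded pose from where the row before left it; what a row does not reach is not made up. A row lasts 1/12 s, in which the tool goes at most 41.7 mm and 7.16 degrees, less where a joint would pass 70% of its speed; a pose out of reach is approached as far as the arm can. A call with a number of a shift or a turn outside -1 to 1 is refused whole. A call with a gripper value outside its range is refused whole. OPENING is the opening, from 0 (shut) to 1 (fully open), set as the call begins (- or left out, the last holds). The fingers move at their own pace and stop on an object; FORCE is the grip in N (left out, the last holds). Time passes only in rows, so rows that do not move let the fingers close. It gives the time, the measured TCP pose, the force, the opening and the grip force at its end, in the units of the state.
- ctrl.get_state(): the state, without advancing time (a new reading comes with each control period).
- imaging.read_camera(name): name is "side" or "top"; returns (picture, depth): 480x640x3 uint8, blue, green, red; 480x640 float32, m along the optical axis (not along the pixel's ray), 0 where there is no reading.
- imaging.get_calibration(name): a dict with "fovy" (degrees; the focal length in pixels is half the picture's height over the tangent of half this angle, whatever the lens; pixels are square), "cx", "cy" (the principal point, pixels), "R" (3x3) and "t" (3): a world point X has camera coordinates R X + t. Camera axes: x right, y down, z forward; pixel columns grow to the right and rows downward; lengths in m; the calibration is good to about 2 mm. A picture is of the moment at which its call begins. get_calibration takes no time and is no camera call.
- ctrl.sign_off(): hands the job in; it is judged then, once.
The state is a dict: "time": time; "qpos": joint angles; "dq": joint speeds; "joint_efforts": joint torques, N m; "eef_pos": TCP position; "tcp_rot": TCP orientation; "contact_force": force on the tool from outside, world axes, zero at the start; "wrist_torque": the same for the moment, N m; "opening": opening from 0.0 (shut) to 1.0 (fully open); "finger_force": force on a finger pad.
Only numpy, scipy, OpenCV 4.12 (cv2) and the standard library are available. Lean on these libraries where they do the work, as an engineer would, in place of code of your own. Each camera call takes 0.05 s, during which the arm holds its last target. There are 200 camera calls.

TASK

Draw every glass plate that stands in the white draining rack up out of its slot and stand it upright in a bay of the reader's slotted stage, one plate to a bay, right down on the bay floor. When all are in, set the clear hood over them, flat on the reader and centred on the dark seal line, and then throw the reader's lever fully over to the far side. Do not let a plate topple and leave the other things on the bench where they are.

Things in the scene. Friction and masses are not known exactly. Their poses are not given: they have to be found in the camera images.
- plate1: one of up to five identical clear glass plates (some may be absent), 70 wide (its x) x 4 thick (its y) x 85 tall (its z), 70 g, standing on edge in the rack at the start; along its whole top edge runs a white plastic edge strip 9 thick x 14 tall (71 to 85 above the bottom edge) to pinch it by. Origin: middle of the bottom edge. Front and back, left and right are alike.
- plate2: one of up to five identical clear glass plates (some may be absent), 70 wide (its x) x 4 thick (its y) x 85 tall (its z), 70 g, standing on edge in the rack at the start; along its whole top edge runs a white plastic edge strip 9 thick x 14 tall (71 to 85 above the bottom edge) to pinch it by. Origin: middle of the bottom edge. Front and back, left and right are alike.
- plate3: one of up to five identical clear glass plates (some may be absent), 70 wide (its x) x 4 thick (its y) x 85 tall (its z), 70 g, standing on edge in the rack at the start; along its whole top edge runs a white plastic edge strip 9 thick x 14 tall (71 to 85 above the bottom edge) to pinch it by. Origin: middle of the bottom edge. Front and back, left and right are alike.
- plate4: one of up to five identical clear glass plates (some may be absent), 70 wide (its x) x 4 thick (its y) x 85 tall (its z), 70 g, standing on edge in the rack at the start; along its whole top edge runs a white plastic edge strip 9 thick x 14 tall (71 to 85 above the bottom edge) to pinch it by. Origin: middle of the bottom edge. Front and back, left and right are alike.
- plate5: one of up to five identical clear glass plates (some may be absent), 70 wide (its x) x 4 thick (its y) x 85 tall (its z), 70 g, standing on edge in the rack at the start; along its whole top edge runs a white plastic edge strip 9 thick x 14 tall (71 to 85 above the bottom edge) to pinch it by. Origin: middle of the bottom edge. Front and back, left and right are alike.
- rack: fixed white plastic draining rack, 96 (x) x 196 (y) x 10 high, five slots in a row along its y, 42 apart, the middle one at y = 0, each a gap between solid dividers: 7 wide, 76 long (x), 40 deep, slot floor 10 above the bench, divider tops 50 above it; plates in it stand 95 high over the bench. Origin: centre of the underside; z up.
- reader: fixed cream bench reader: base 200 (x) x 310 (y) x 40 high. On its top a grey slotted stage of five bays in a row along y (centre x 0, y +42), and beside it (y = -113) a lever with black knob. Round the stage a dark seal line, 126 x 222, shows where the hood's rim rests. Origin: centre of the underside; z up, x points away from the robot (within 0.2 rad).
- bay1 (a point): centre of the floor of the stage bay at reader y = -42, 40 above the bench; reader's axes. A bay is a gap 8 wide (y), 80 long (x), 40 deep between solid dividers whose lips (to 48 above the floor) flare to a 19 wide mouth; a plate stands in it with 5 play lengthwise and 2 each side, leaning up to 0.1 rad, its top 125 above the bench. Bays are 42 apart; any plate in any bay.
- bay2 (a point): centre of the floor of the stage bay at reader y = 0, 40 above the bench; reader's axes. A bay is a gap 8 wide (y), 80 long (x), 40 deep between solid dividers whose lips (to 48 above the floor) flare to a 19 wide mouth; a plate stands in it with 5 play lengthwise and 2 each side, leaning up to 0.1 rad, its top 125 above the bench. Bays are 42 apart; any plate in any bay.
- bay3 (a point): centre of the floor of the stage bay at reader y = 42, 40 above the bench; reader's axes. A bay is a gap 8 wide (y), 80 long (x), 40 deep between solid dividers whose lips (to 48 above the floor) flare to a 19 wide mouth; a plate stands in it with 5 play lengthwise and 2 each side, leaning up to 0.1 rad, its top 125 above the bench. Bays are 42 apart; any plate in any bay.
- bay4 (a point): centre of the floor of the stage bay at reader y = 84, 40 above the bench; reader's axes. A bay is a gap 8 wide (y), 80 long (x), 40 deep between solid dividers whose lips (to 48 above the floor) flare to a 19 wide mouth; a plate stands in it with 5 play lengthwise and 2 each side, leaning up to 0.1 rad, its top 125 above the bench. Bays are 42 apart; any plate in any bay.
- bay5 (a point): centre of the floor of the stage bay at reader y = 126, 40 above the bench; reader's axes. A bay is a gap 8 wide (y), 80 long (x), 40 deep between solid dividers whose lips (to 48 above the floor) flare to a 19 wide mouth; a plate stands in it with 5 play lengthwise and 2 each side, leaning up to 0.1 rad, its top 125 above the bench. Bays are 42 apart; any plate in any bay.
- seat (a point): centre of the stage on the reader's top face (40 above the bench), where the hood's origin lies when it is on; axes are the reader's.
- hood: loose clear box-shaped hood, open below: 126 (x) x 222 (y) x 104 high, walls 4, 350 g, mouth down on the bench, about a quarter turn from the reader. On top, in the middle, a grey rib to grip: 14 thick (x), 80 long (y), 36 high (104-140 above the rim). Inside 118 x 214 x 100: over the stage (86 x 195) and its 85 tall plates about 10 to spare. Origin: centre of the mouth, level with the rim; z up.
- hood_rib (a point): point in the hood's rib, 130 above the rim, on the hood's centre line; axes are the hood's.
- lever (a joint): angle of the reader's lever, rad: about 0 leaning to the reader's -x (towards the robot), 1.0 thrown fully over to the reader's +x. Pushed over with a few newtons; it stays where it is left.
- lever_tip (a point): centre of the black ball knob (26 dia) ending the lever, a 10 dia steel rod, 75 from pivot to here. Pivot at reader x = 0, y = -113, 62 above the bench, axis along reader y; the knob swings from x = -36 to +36, 128 to 137 above the bench. Below it a grey block 70 (x) x 50 (y) x 25 high. The knob's side is 31 from the hood's wall when that is on.
- amber_bottle: bystander, to be left alone: amber bottle, 52 dia x 115 high. Origin: centre of its underside.
- beaker: bystander, to be left alone: glass beaker, 64 dia x 85 high. Origin: centre of its underside.
- jar: bystander, to be left alone: white jar, 48 dia x 60 high. Origin: centre of its underside.
- weight: bystander, to be left alone: steel weight, 34 dia x 54 high. Origin: centre of its underside.
- dish: bystander, to be left alone: glass dish, 84 dia x 18 high. Origin: centre of its underside.
- cell_box: bystander, to be left alone: small carton, 60 x 90 x 30 high. Origin: centre of its underside.
Mind the look-alikes: they are no part of the job. Leave any purple or yellow look-alike of the plate3 alone.

How it is judged:
By the outcome, as a careful person would: the job done as asked, in the order asked, and still so for the second after the job is handed in, with the robot touching nothing.
Of plate1, plate2, plate3, plate4, plate5 only 3 to 5 are there at a start; the rules pass over those that are not, and their reading is None.
At some moment in a run one of hood may be knocked a few centimetres aside while the robot is not near it.
It also fails if it takes over 210 s, if anything falls off the work surface, if the arm or the gripper's body presses on something with over 40 N, if the wrist force passes 120 N, or if a joint passes its speed limit or range.

## Working session

There is one attempt and no reset: what is moved stays moved. The work goes in short steps, Python scripts to look and compute and a shell command to move; the robot and the scene stay as the last step left them, time stands still between calls to the robot, and variables do not carry over. Pictures are saved under pics/ and viewed, at most 17 in all, crops included, and the job is handed in when it is done.

```bash
ls; mkdir -p pics
python3 - <<'E'
from plant import ctrl, imaging
import cv2, numpy as np
for n in("side","top"):
    p,d=imaging.read_camera(n); cv2.imwrite(f"pics/{n}0.png",p); np.save(f"{n}0.npy",d)
    c=imaging.get_calibration(n); print(n,c)
print(ctrl.get_state())
E
```

```text
pics
side {'fovy': 45.9523485708879, 'cx': 310.79952741486363, 'cy': 234.82244432112256, 'R': array([[-0.98291535, -0.18388651,  0.00794821],
       [-0.10668245,  0.5339891 , -0.83873387],
       [ 0.14998759, -0.82525232, -0.54448354]]), 't': array([0.55477943, 0.12954604, 1.25633319])}
top {'fovy': 47.252074818809405, 'cx': 314.0620635265187, 'cy': 243.1065217942214, 'R': array([[ 0.00650075, -0.9999437 , -0.00838685],
       [-0.99239175, -0.00542001, -0.12300097],
       [ 0.12294859,  0.00912264, -0.99237111]]), 't': array([0.0052538 , 0.57049787, 1.32252742])}
{'time': 0.1, 'qpos': array([ 9.78015356e-01,  2.87156771e-01,  1.57803387e+00, -1.28414009e-05,
        1.27859128e+00, -1.49957650e-01]), 'dq': array([ 0.00136541, -0.00179203, -0.00387603, -0.00048861,  0.00159205,
        0.00093745]), 'joint_efforts': array([ 1.07871154e-03, -4.07302666e+01, -2.93697739e+01, -1.36305980e-04,
        3.48833441e-03,  1.77822147e-05]), 'eef_pos': array([0.28887013, 0.60945356, 0.24903054]), 'tcp_rot': array([ 2.19605098e-01,  9.75588234e-01, -1.02224369e-03, -3.91505717e-04]), 'contact_force': array([0.25669181, 0.279875  , 0.16187079]), 'wrist_torque': array([-0.00912381,  0.00472818,  0.02251887]), 'finger_force': 0.0, 'opening': 0.9980840519742664}
```

View pics/top0.png

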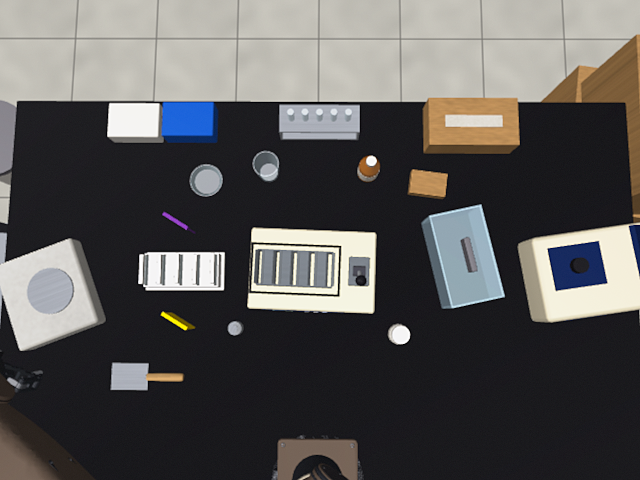

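View pics/side0.png

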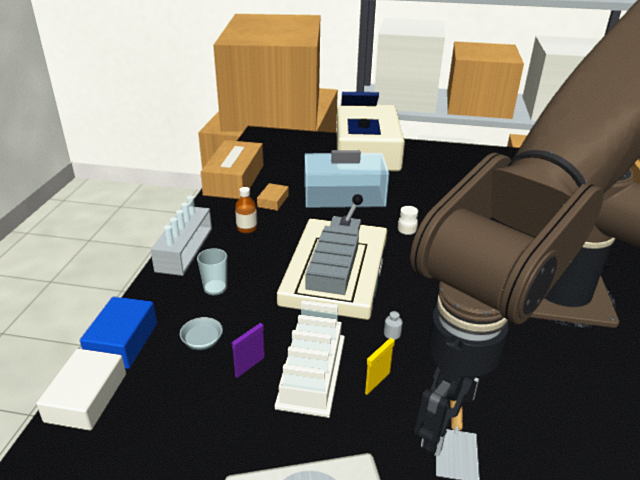

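The top view shows the rack at (182,270), the reader at (312,270) with its knob at (361,280), and the hood at (463,256) with its rib at (469,254). The purple (175,221) and yellow (177,320) look-alikes stand outside the rack. The plates I want are the clear ones with white strips inside the rack, so I'll check which slots are filled.

```bash
cat > h.py <<'E'
from plant import ctrl, imaging
import cv2, numpy as np
from scipy.spatial.transform import Rotation as Rn
def cal(n):
    c=imaging.get_calibration(n); f=240/np.tan(np.radians(c["fovy"]/2)); return f,c["cx"],c["cy"],c["R"],c["t"]
def ray(n,uv,z):
    """pixels -> world points on plane z"""
    f,cx,cy,R,t=cal(n); uv=np.atleast_2d(uv).astype(float)
    d=np.c_[(uv[:,0]-cx)/f,(uv[:,1]-cy)/f,np.ones(len(uv))]@R; o=-R.T@t
    return o+d*((z-o[2])/d[:,2])[:,None]
def cloud(n,d):
    f,cx,cy,R,t=cal(n); v,u=np.mgrid[:480,:640]
    P=np.stack([(u-cx)/f*d,(v-cy)/f*d,d],-1); return (P-t)@R
def proj(n,X):
    f,cx,cy,R,t=cal(n); c=np.atleast_2d(X)@R.T+t; return np.c_[f*c[:,0]/c[:,2]+cx,f*c[:,1]/c[:,2]+cy]
def rect(P):
    (c,(w,h),a)=cv2.minAreaRect((P*1000).astype(np.float32)); return np.round(c,1),round(w,1),round(h,1),round(a,2)
def st():
    s=ctrl.get_state(); r=Rn.from_quat(s["tcp_rot"]).as_matrix()
    print("t",round(s["time"],2),"pos",np.round(s["eef_pos"]*1000,1),"y-axis",np.round(r[:,1],3),"z",np.round(r[:,2],3),"F",np.round(s["contact_force"],1),"op",round(s["opening"],3),"ff",round(s["finger_force"],1),"q6",round(s["qpos"][5],2))
E
python3 - <<'E'
from h import *
p=cv2.imread("pics/top0.png");q=cv2.imread("pics/side0.png")
a=cv2.resize(p[235:305,130:235],None,fx=5,fy=5,interpolation=cv2.INTER_CUBIC)
b=cv2.resize(q[290:420,265:350],None,fx=3,fy=3,interpolation=cv2.INTER_CUBIC)
im=np.zeros((400,800,3),np.uint8);im[:350,:525]=a;im[:390,530:785]=b
cv2.imwrite("pics/crop1.png",im)
d=np.load("top0.npy");W=cloud("top",d)
hsv=cv2.cvtColor(p,cv2.COLOR_BGR2HSV)
Z=W[...,2]
for v in (262,270,278): print(v,[int(round(z*1000)) for z in Z[v,136:230]])
# reader: top face rect
m=(abs(Z-.04)<.006)&(p.min(2)>170); m[:, :240]=0;m[:,385:]=0
mm=cv2.morphologyEx(m.astype(np.uint8),cv2.MORPH_OPEN,np.ones((3,3)))
v,u=np.nonzero(mm); print("reader",rect(ray("top",np.c_[u,v],.04)[:,:2]),np.median(Z[mm>0]))
# rib
m=(hsv[...,2]<125)&(p.min(2)>50); m[:232]=0;m[278:]=0;m[:,:455]=0;m[:,485:]=0
v,u=np.nonzero(m); print("rib",len(u),rect(ray("top",np.c_[u,v],.14)[:,:2]),np.percentile(Z[m],[10,50,90]))
# hood: whole blue-ish
m=(Z>.09)&(Z<.125);m[:,:410]=0;m[:,515:]=0;m[:195]=0;m[315:]=0
v,u=np.nonzero(m); print("hoodtop",len(u),rect(W[m][:,:2]))
E
```

```text
262 [-2, -3, 4, 0, 93, 94, 97, 93, 90, 68, 68, 55, 47, 47, 53, 51, 52, 46, 48, 49, 51, 49, 91, 94, 95, 95, 87, 66, 60, 48, 48, 45, 53, 52, 52, 51, 50, 49, 48, 92, 95, 89, 88, 94, 68, 63, 57, 48, 52, 50, 48, 51, 49, 51, 49, 49, 55, 98, 93, 96, 94, 88, 68, 58, 41, 46, 54, 49, 53, 54, 51, 51, 51, 47, 52, 91, 93, 95, 88, 84, 58, 46, 52, 42, 29, 14, 12, 10, 11, -5, -5, 0, -4, 1]
270 [2, 3, -3, -1, 96, 90, 93, 95, 85, 74, 62, 54, 46, 47, 49, 51, 51, 55, 52, 52, 50, 97, 97, 92, 100, 96, 87, 67, 57, 50, 49, 53, 46, 51, 48, 47, 47, 49, 47, 91, 101, 93, 95, 85, 70, 59, 46, 46, 50, 49, 48, 46, 47, 51, 54, 51, 51, 99, 99, 94, 92, 88, 59, 47, 49, 1383, 52, 48, 56, 49, 47, 51, 53, 51, 47, 96, 95, 93, 90, 70, 57, 39, 50, 39, 26, 15, 13, 10, 14, 8, 2, -1, -1, 5]
278 [5, 3, 1, 98, 100, 93, 96, 87, 81, 66, 56, 48, 48, 53, 51, 52, 51, 42, 51, 53, 48, 94, 102, 94, 96, 95, 72, 57, 56, 48, 50, 50, 51, 50, 46, 48, 50, 48, 49, 92, 96, 98, 94, 90, 73, 59, 50, 47, 49, 52, 1383, 51, 47, 52, 52, 51, 46, 99, 97, 97, 95, 85, 54, 47, 50, 57, 51, 50, 51, 50, 49, 49, 48, 53, 96, 94, 92, 95, 90, 64, 51, 53, 50, 38, 24, 13, 7, 6, 11, 2, 1, 1, 0, 0]
reader (array([503.7,  13.8]), 305.0, 196.4, 88.02) 0.0402794863515834
rib 170 (array([ 533.6, -342.8]), 79.4, 21.0, 12.49) [0.11062066 0.1268246  0.14109927]
hoodtop 4977 (array([ 534.3, -348.4]), 222.2, 128.8, 12.48)
```

View pics/crop1.png

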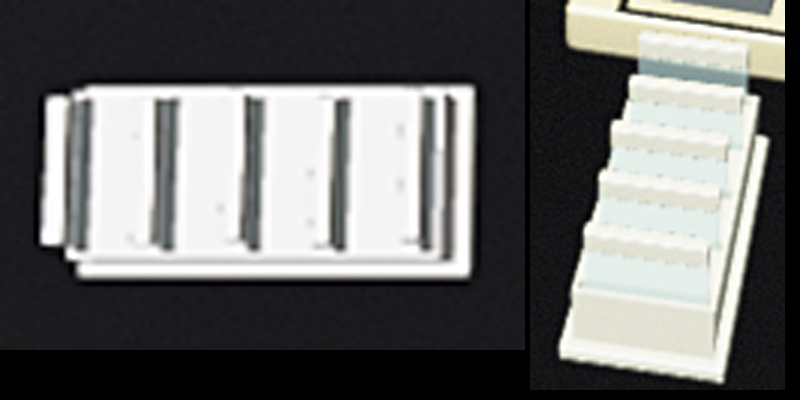

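All five slots hold a clear plate with a white strip. In the crop these are at x ≈ 55, 165, 250, 340 and 430 px, and there is no coloured one among them. Next I'll measure the strips, the reader and the knob precisely.

```bash
cat >> h.py <<'E'
def strips(p,W,box,zt,th):
    """left edge (world +y) & ends of strips seen from top at height zt; top-surface mask by depth"""
    u0,v0,u1,v1=box; m=((W[...,2]>th)&(W[...,2]<zt+.02)).astype(np.uint8); k=np.zeros_like(m);k[v0:v1,u0:u1]=1;m*=k
    n,l,s,c=cv2.connectedComponentsWithStats(m); out=[]
    for i in range(1,n):
        if s[i,4]<50: continue
        L=[];vs=range(s[i,1]+3,s[i,1]+s[i,3]-3)
        for v in vs: L.append((np.nonzero(l[v]==i)[0].min()-.5,v))
        Q=ray("top",L,zt); b=np.polyfit(Q[:,0],Q[:,1],1); r=Q[:,1]-np.polyval(b,Q[:,0]); ok=abs(r)<.003
        b=np.polyfit(Q[ok,0],Q[ok,1],1)
        vv,uu=np.nonzero(l==i); e=ray("top",[[uu.mean(),vv.min()-.5],[uu.mean(),vv.max()+.5]],zt)[:,0]
        xc=e.mean(); out.append((xc*1000,(np.polyval(b,xc)-.0045)*1000,b[0],(e[0]-e[1])*1000,s[i,4]))
    return sorted(out,key=lambda o:o[1])
E
python3 - <<'E'
from h import *
p=cv2.imread("pics/top0.png");d=np.load("top0.npy");W=cloud("top",d)
for o in strips(p,W,(132,240,232,300),.095,.083): print("strip x,y,slope dy/dx,len,n",np.round(o,3))
f,cx,cy,R,t=cal("top");print("cam",-R.T@t)
g=cv2.cvtColor(p,cv2.COLOR_BGR2GRAY).astype(int)
# reader outer top face edges by scanning cream mask, far (top), and left/right borders
cream=((p.min(2)>140)&(p[...,2].astype(int)-p[...,0]>8)).astype(np.uint8);cream[:, :240]=0;cream[:,385:]=0;cream[:222]=0;cream[318:]=0
cn=max(cv2.findContours(cream,cv2.RETR_EXTERNAL,cv2.CHAIN_APPROX_NONE)[0],key=cv2.contourArea)[:,0,:]
print("reader ext",rect(ray("top",cn,.04)[:,:2]))
# seal line: dark pixels ring; find inside cream hull
hull=np.zeros_like(cream);cv2.fillPoly(hull,[cn],1);hull=cv2.erode(hull,np.ones((5,5)))
dk=((g<75)&(hull>0)).astype(np.uint8)
n,l,s,c=cv2.connectedComponentsWithStats(dk)
for i in range(1,n):
    if s[i,4]>30:
        v,u=np.nonzero(l==i);print("dark",s[i],rect(ray("top",np.c_[u,v],.04)[:,:2]),"z%.3f"%np.median(W[l==i][:,2]))
a=cv2.resize(p[220:320,240:385],None,fx=5,fy=5,interpolation=cv2.INTER_CUBIC);cv2.imwrite("pics/crop2.png",a)
st()
E
```

```text
strip x,y,slope dy/dx,len,n [ 5.01604e+02  2.47630e+02 -1.10000e-02  7.07780e+01  1.32000e+02]
strip x,y,slope dy/dx,len,n [4.99001e+02 2.89539e+02 3.40000e-02 7.07640e+01 1.42000e+02]
strip x,y,slope dy/dx,len,n [5.01115e+02 3.32117e+02 3.80000e-02 7.08130e+01 1.46000e+02]
strip x,y,slope dy/dx,len,n [ 5.00871e+02  3.73842e+02 -1.40000e-02  7.08310e+01  1.49000e+02]
strip x,y,slope dy/dx,len,n [ 4.98265e+02  4.15686e+02 -1.50000e-02  7.08170e+01  1.51000e+02]
cam [ 0.40352034 -0.00371933  1.38265386]
reader ext (array([503.7,  14.2]), 307.5, 197.9, 88.02)
dark [353 272  13  14 107] (array([ 481.9, -103.6]), 33.0, 26.2, 13.78) z0.141
t 0.1 pos [288.9 609.5 249. ] y-axis [ 0.428  0.904 -0.002] z [-0.001 -0.002 -1.   ] F [0.3 0.3 0.2] op 0.998 ff 0.0 q6 -0.15
```

View pics/crop2.png

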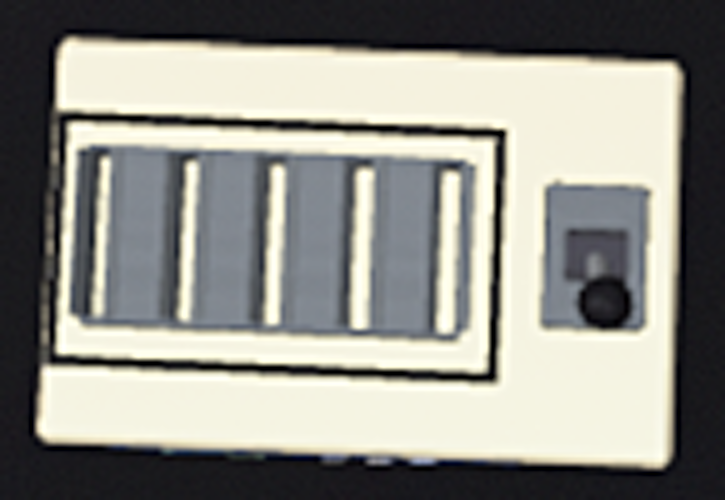

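The crop shows the seal ring's corners at crop (62,115), (507,130), (495,380) and (50,360). It also shows five empty bays with cream floors, and the knob leaning towards the robot at (605,302).

Run:
```python
from h import *
c=np.array([[62,115],[507,130],[495,380],[50,360]],float); uv=(c+.5)/5-.5+[240,220]
P=ray("top",uv,.04)[:,:2]*1000; print(P.round(1),"centre",P.mean(0).round(1), [np.linalg.norm(P[i]-P[i-1]).round(1) for i in range(4)])
print("knob",ray("top",[(605.5/5-.5+240,302.5/5-.5+220)],.132)*1000)
yaw=np.radians(-1.98);Rz=np.array([[np.cos(yaw),-np.sin(yaw)],[np.sin(yaw),np.cos(yaw)]])
for o in([503.7,14.2],):
    for n,q in dict(seat=(0,42),b1=(0,-42),b2=(0,0),b3=(0,42),b4=(0,84),b5=(0,126),knob=(-36,-113)).items(): print(n,(Rz@q+o).round(1))
# cross-check: lip-top dividers at z .088 -> project bay centres
for y in (-42,0,42,84,126):
    w=np.r_[Rz@[0,y]+[503.7,14.2],40]/1000; w2=w.copy();w2[2]=.088
    print(((proj("top",w)-[240,220]+.5)*5-.5).round(0),((proj("top",w2)-[240,220]+.5)*5-.5).round(0))
```

```text
[[570.3 161.8]
 [564.  -57.8]
 [441.3 -52. ]
 [449.7 165.2]] centre [506.3  54.3] [np.float64(120.6), np.float64(219.7), np.float64(122.8), np.float64(217.4)]
knob [[474.42216974 -98.71343572 132.        ]]
seat [505.2  56.2]
b1 [502.2 -27.8]
b2 [503.7  14.2]
b3 [505.2  56.2]
b4 [506.6  98.1]
b5 [508.1 140.1]
knob [463.8 -97.5]
[[446. 255.]] [[448. 247.]]
[[360. 251.]] [[359. 244.]]
[[275. 248.]] [[270. 240.]]
[[189. 245.]] [[181. 237.]]
[[104. 241.]] [[ 93. 233.]]
```

```bash
python3 -m handwheel '[0.118,-0.201,0,0,0,0.0234,0.118,-0.201,0,0,0,0.0234,0.118,-0.201,0,0,0,0.0234,0.118,-0.201,0,0,0,0.0234]' 0.32 40
python3 -m handwheel '[0.118,-0.201,0,0,0,0.0234,0.118,-0.201,0,0,0,0.0234,0.118,-0.201,0,0,0,0.0234,0.118,-0.201,0,0,0,0.0234]'
python3 -m handwheel '[0.118,-0.201,0,0,0,0.0234,0.118,-0.201,0,0,0,0.0234,0.118,-0.201,0,0,0,0.0234,0.118,-0.201,0,0,0,0.0234,0,0,0,0,0,0]'
python3 -c "from h import *; st()"
```

```text
time: 0.43
eef_pos: [0.3601, 0.4879, 0.2495]
tcp_rot: [0.146, 0.989, -0.001, -0.0]
contact_force: [0.4, 0.2, 0.7]
opening: 0.453
finger_force: 0.0
time: 0.77
eef_pos: [0.431, 0.367, 0.2498]
tcp_rot: [0.073, 0.997, -0.0, -0.0]
contact_force: [0.7, -0.7, 0.3]
opening: 0.323
finger_force: 0.0
time: 1.18
eef_pos: [0.5039, 0.2435, 0.2499]
tcp_rot: [0.003, 1.0, -0.001, 0.0]
contact_force: [-0.6, 0.1, 1.0]
opening: 0.323
finger_force: 0.0
t 1.18 pos [503.9 243.5 249.9] y-axis [ 0.006  1.    -0.002] z [ 0.001 -0.002 -1.   ] F [-0.6  0.1  1. ] op 0.323 ff 0.0 q6 -1.29
```

```bash
python3 -m handwheel '[0,0,0,0,0,0,0,0,0,0,0,0,0,0,0,0,0,0]' >/dev/null; python3 -c "from h import *; st()"
python3 -m handwheel '[0,0,-0.25,0,0,0,0,0,-0.25,0,0,0,0,0,-0.2,0,0,0,0,0,0,0,0,0,0,0,0,0,0,0]' >/dev/null
python3 - <<'E'
from h import *
st()
q,_=imaging.read_camera("side");p,_=imaging.read_camera("top")
s=ctrl.get_state()["eef_pos"]
a=cv2.resize(q[240:420,250:400],None,fx=3,fy=3);b=cv2.resize(p[210:310,120:240],None,fx=2.9,fy=2.9)
im=np.zeros((540,800,3),np.uint8);im[:,:450]=a;im[:290,451:799]=b;cv2.imwrite("pics/g1.png",im)
print(((proj("side",s)-[250,240])*3).round())
E
```

```text
t 1.43 pos [500.9 249.  250. ] y-axis [0.001 1.    0.   ] z [-0.001  0.    -1.   ] F [ 0.   0.6 -0.6] op 0.32 ff 0.0 q6 -1.29
t 1.85 pos [499.7 248.9 143.7] y-axis [-0.     1.    -0.001] z [-0.004 -0.001 -1.   ] F [ 0.4 -0.1 -0.3] op 0.322 ff 0.0 q6 -1.29
[[208. 123.]]
```

View pics/g1.png

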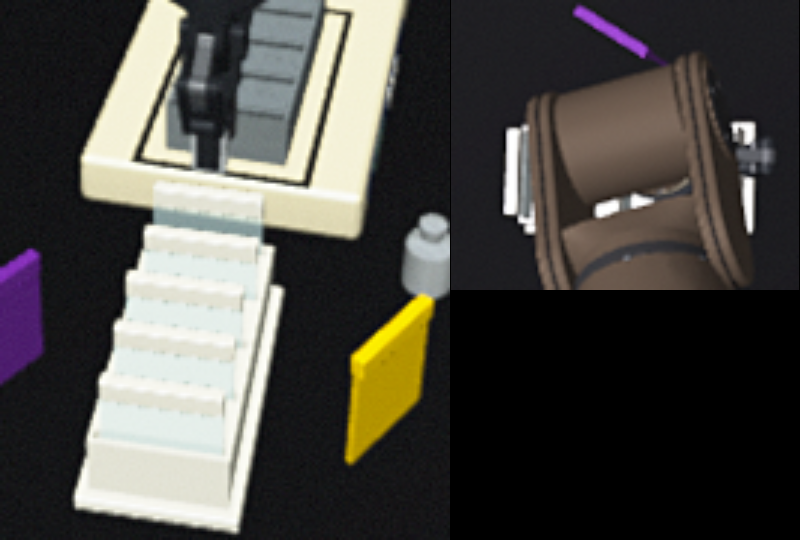

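Both views show the gripper centred over the nearest strip, which is at side crop (208,190), and it has room to go down.

```bash
python3 -m handwheel '[0,0,-0.2,0,0,0,0,0,-0.165,0,0,0,0,0,0,0,0,0,0,0,0,0,0,0]' >/dev/null
python3 -c "from h import *; st()"
python3 -m handwheel '[0,0,0,0,0,0,0,0,0,0,0,0,0,0,0,0,0,0,0,0,0,0,0,0]' 0 40 >/dev/null
python3 -c "from h import *; st()"
python3 -m handwheel '[0,0,0.1,0,0,0,0,0,0.2,0,0,0,0,0,0.25,0,0,0,0,0,0.25,0,0,0,0,0,0.2,0,0,0]' >/dev/null
python3 -m handwheel '[0,0,0,0,0,0,0,0,0,0,0,0,0,0,0,0,0,0]' >/dev/null
python3 -c "from h import *; st()"
```

```text
t 2.28 pos [502.  248.5  91.8] y-axis [0.001 1.    0.   ] z [ 0.001  0.    -1.   ] F [ 0.3 -0.1  0.8] op 0.319 ff 0.0 q6 -1.29
t 2.62 pos [503.6 249.   93.7] y-axis [0.002 1.    0.002] z [ 0.005  0.002 -1.   ] F [-1.   0.8  6.5] op 0.094 ff 41.0 q6 -1.29
t 3.28 pos [501.1 247.9 240.1] y-axis [ 0.002  1.    -0.   ] z [-0.001 -0.    -1.   ] F [-0.  -1.  -1.1] op 0.095 ff 40.0 q6 -1.29
```

```bash
python3 -m handwheel '[0,-0.15,0,0,0,-0.005,0,-0.24,0,0,0,-0.005,0,-0.24,0,0,0,-0.005,0,-0.24,0,0,0,-0.005,0,-0.24,0,0,0,0]' >/dev/null
python3 -m handwheel '[0.01,-0.24,0,0,0,0,0,-0.24,0,0,0,0,0,-0.246,0,0,0,0,0,0,0,0,0,0,0,0,0,0,0,0]' >/dev/null
python3 -m handwheel '[0,0,0,0,0,0,0,0,0,0,0,0]' >/dev/null
python3 - <<'E'
from h import *
st()
q,_=imaging.read_camera("side");s=ctrl.get_state()["eef_pos"]
cv2.imwrite("pics/g2.png",cv2.resize(q[130:310,260:400],None,fx=3.3,fy=3.3))
for dz in (-.08,-.084):
  for dx in(-.035,.035): print(((proj("side",s+[dx,0,dz])-[260,130])*3.3).round())
E
```

```text
t 4.28 pos [502.5 -26.1 239.4] y-axis [0.032 0.999 0.001] z [-0.002  0.001 -1.   ] F [-0.2 -0.7 -0.8] op 0.096 ff 40.0 q6 -1.79
[[317. 245.]]
[[215. 235.]]
[[317. 250.]]
[[215. 240.]]
```

View pics/g2.png

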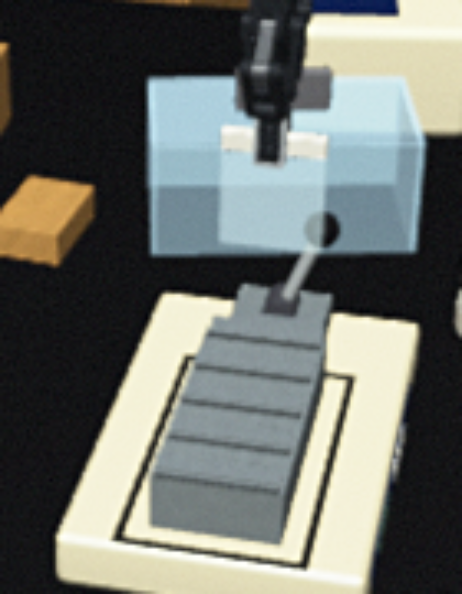

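The plate hangs upright over the stage, with its bottom edge at crop (219,240)-(323,250), which puts it about 82 mm below the TCP. Now I'll lower it into the far bay.

```bash
python3 -m handwheel '[0.01,-0.008,-0.2,0,0,0,0,0,-0.2,0,0,0,0,0,-0.15,0,0,0,0,0,-0.1,0,0,0,0,0,-0.1,0,0,0]' >/dev/null
python3 -m handwheel '[0,0,0,0,0,0,0,0,0,0,0,0]' >/dev/null; python3 -c "from h import *; st()"
python3 -m handwheel '[0,0,-0.02,0,0,0,0,0,0,0,0,0]' >/dev/null; python3 -c "from h import *; st()"
python3 -m handwheel '[0,0,-0.013,0,0,0,0,0,0,0,0,0]' >/dev/null; python3 -c "from h import *; st()"
```

```text
t 4.92 pos [504.2 -27.3 127.6] y-axis [0.031 1.    0.   ] z [-0.002  0.001 -1.   ] F [ 0.4  0.1 -0. ] op 0.093 ff 40.0 q6 -1.79
t 5.08 pos [505.  -28.1 125.8] y-axis [ 0.032  0.999 -0.   ] z [ 0.001 -0.    -1.   ] F [-0.3  0.6 -1.1] op 0.095 ff 40.0 q6 -1.8
t 5.25 pos [505.1 -28.5 123.9] y-axis [ 0.033  0.999 -0.   ] z [ 0.002 -0.    -1.   ] F [ 0.3 -0.2 -0. ] op 0.096 ff 40.1 q6 -1.8
```

```bash
for i in 1 2 3; do python3 -m handwheel '[0,0,-0.01,0,0,0,0,0,0,0,0,0]' >/dev/null; python3 -c "from h import *; st()"; done
```

```text
t 5.42 pos [505.4 -28.8 123.8] y-axis [ 0.033  0.999 -0.   ] z [ 0.001 -0.    -1.   ] F [-2.7  0.4  7.4] op 0.096 ff 41.2 q6 -1.8
t 5.58 pos [505.7 -28.9 123.8] y-axis [ 0.033  0.999 -0.001] z [ 0.001 -0.001 -1.   ] F [-5.9  1.4 14.7] op 0.094 ff 42.2 q6 -1.8
t 5.75 pos [505.9 -29.  123.8] y-axis [ 0.033  0.999 -0.001] z [ 0.001 -0.001 -1.   ] F [-9.2  0.7 21.6] op 0.099 ff 43.2 q6 -1.8
```

```bash
python3 -m handwheel '[0,0,0.025,0,0,0,0,0,0,0,0,0]' >/dev/null; python3 -m handwheel '[0,0,0,0,0,0,0,0,0,0,0,0,0,0,0,0,0,0,0,0,0,0,0,0]' 0.32 >/dev/null;python3 -c "from h import *; st()"
python3 -m handwheel '[0,0,0.05,0,0,0,0,0,0.2,0,0,0,0,0,0.25,0,0,0,0,0,0.25,0,0,0,0,0,0,0,0,0]' >/dev/null
python3 -m handwheel '[0,0.2,0,0,0,0.005,0,0.24,0,0,0,0.005,0,0.24,0,0,0,0.005,0,0.24,0,0,0,0.005,0,0.24,0,0,0,0]' >/dev/null
python3 -m handwheel '[-0.02,0.24,0,0,0,0,0,0.24,0,0,0,0,0,0.24,0,0,0,0,0,0.24,0,0,0,0,0,0,0,0,0,0]' >/dev/null
python3 -m handwheel '[0,0,0,0,0,0,0,0,0,0,0,0,0,0,0,0,0,0]' >/dev/null
python3 - <<'E'
from h import *
st()
p,d=imaging.read_camera("top");q,_=imaging.read_camera("side")
im=np.zeros((480,800,3),np.uint8);im[:300,:420]=cv2.resize(p[215:315,240:380],None,fx=3,fy=3)
im[:480,421:799]=cv2.resize(q[200:360,260:386],None,fx=3,fy=3);cv2.imwrite("pics/g3.png",im)
for o in strips(p,cloud("top",d),(245,235,350,305),.125,.108): print(np.round(o,3))
E
```

```text
t 6.25 pos [504.3 -28.5 121.8] y-axis [0.033 0.999 0.   ] z [-0.001  0.    -1.   ] F [ 0.3 -0.9  0.9] op 0.32 ff 0.0 q6 -1.8
t 7.75 pos [501.7 288.5 234.8] y-axis [ 0.003  1.    -0.   ] z [-0. -0. -1.] F [-0.   0.6 -0.3] op 0.32 ff 0.0 q6 -1.22
[ 5.04373e+02 -3.10160e+01 -5.20000e-02  7.13630e+01  1.25000e+02]
```

View pics/g3.png

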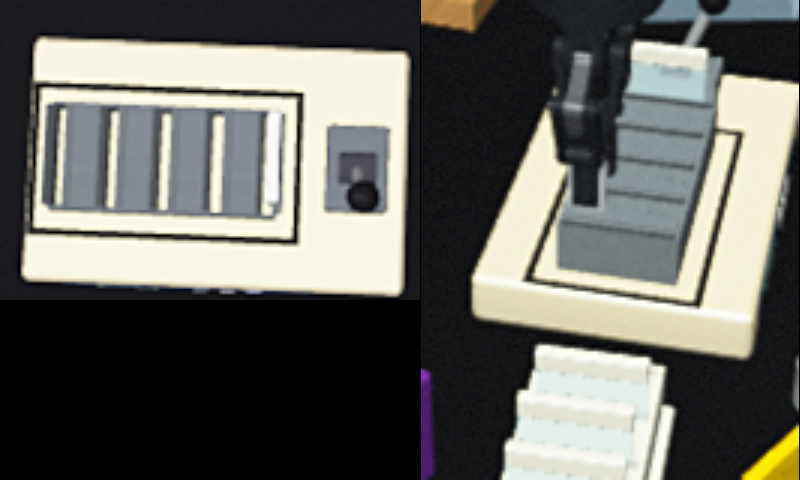

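The first plate stands on the floor of the far bay, at top crop (272,160). Now the second plate.

```bash
python3 -m handwheel '[-0.01,0.006,-0.25,0,0,0,0,0,-0.25,0,0,0,0,0,-0.25,0,0,0,0,0,-0.15,0,0,0,0,0,-0.06,0,0,0]' >/dev/null
python3 -m handwheel '[0,0,0,0,0,0,0,0,0,0,0,0]' >/dev/null;python3 -c "from h import *; st()"
python3 -m handwheel '[0,0,0,0,0,0,0,0,0,0,0,0,0,0,0,0,0,0,0,0,0,0,0,0]' 0 40 >/dev/null;python3 -c "from h import *; st()"
python3 -m handwheel '[0,0,0.1,0,0,0,0,0,0.2,0,0,0,0,0,0.25,0,0,0,0,0,0.25,0,0,0,0,0,0.2,0,0,0]' >/dev/null
python3 -m handwheel '[0,-0.2,0,0,0,-0.005,0.01,-0.24,0,0,0,-0.005,0.01,-0.24,0,0,0,-0.005,0.01,-0.24,0,0,0,-0.005,0,-0.24,0,0,0,0]' >/dev/null
python3 -m handwheel '[0,-0.24,0,0,0,0,0,-0.24,0,0,0,0,0,-0.2,0,0,0,0,0,0,0,0,0,0,0,0,0,0,0,0]' >/dev/null
python3 -m handwheel '[0,0,0,0,0,0,0,0,0,0,0,0]' >/dev/null;python3 -c "from h import *; st()"
```

```text
t 8.43 pos [500.9 290.1  91.8] y-axis [0.003 1.    0.   ] z [ 0.001  0.    -1.   ] F [0.1 0.6 0.3] op 0.323 ff 0.0 q6 -1.22
t 8.77 pos [502.  291.1  93.7] y-axis [0.002 1.    0.002] z [ 0.005  0.002 -1.   ] F [ 0.3 -0.4  6.4] op 0.096 ff 41.2 q6 -1.22
t 10.18 pos [504.4  15.4 240.8] y-axis [0.032 0.999 0.   ] z [-0.  0. -1.] F [ 0.  -0.8 -0.9] op 0.093 ff 40.2 q6 -1.71
```

```bash
python3 -m handwheel '[0.007,-0.004,-0.2,0,0,0,0,0,-0.2,0,0,0,0,0,-0.2,0,0,0,0,0,-0.1,0,0,0,0,0,-0.07,0,0,0]' >/dev/null
python3 -m handwheel '[0,0,0,0,0,0,0,0,0,0,0,0]' >/dev/null;python3 -c "from h import *; st()"
python3 -m handwheel '[0,0,-0.013,0,0,0,0,0,-0.015,0,0,0,0,0,0,0,0,0]' >/dev/null;python3 -c "from h import *; st()"
```

```text
t 10.77 pos [506.2  14.7 125.8] y-axis [ 0.031  1.    -0.   ] z [ 0.001 -0.    -1.   ] F [ 0.1  0.3 -0.8] op 0.094 ff 40.6 q6 -1.71
t 11.02 pos [507.   14.1 123.4] y-axis [0.033 0.999 0.   ] z [ 0.003 -0.    -1.   ] F [-1.   0.8  6.1] op 0.093 ff 41.5 q6 -1.71
```

```bash
python3 -m handwheel '[0,0,0.01,0,0,0,0,0,0,0,0,0,0,0,0,0,0,0,0,0,0,0,0,0]' 0.32 >/dev/null
python3 -m handwheel '[0,0,0.05,0,0,0,0,0,0.2,0,0,0,0,0,0.25,0,0,0,0,0,0.25,0,0,0,0,0.1,0,0,0,0]' >/dev/null
python3 -m handwheel '[0,0.24,0,0,0,0.005,0,0.24,0,0,0,0.005,0,0.24,0,0,0,0.005,0,0.24,0,0,0,0.005,0,0.24,0,0,0,0]' >/dev/null
python3 -m handwheel '[-0.02,0.24,0,0,0,0,0,0.24,0,0,0,0,0,0.24,0,0,0,0,0,0.1,0,0,0,0,0,0,0,0,0,0]' >/dev/null
python3 -m handwheel '[0,0,0,0,0,0,0,0,0,0,0,0,0,0,0,0,0,0]' >/dev/null
python3 - <<'E'
from h import *
st()
p,d=imaging.read_camera("top")
for o in strips(p,cloud("top",d),(245,235,350,305),.125,.108): print(np.round(o,3))
E
```

```text
t 12.85 pos [502.9 330.3 235.2] y-axis [ 0.003  1.    -0.001] z [-0.    -0.001 -1.   ] F [-0.4 -0.6  0.3] op 0.319 ff 0.0 q6 -1.15
[ 5.04369e+02 -3.03670e+01 -1.40000e-02  7.13640e+01  1.22000e+02]
[ 5.04119e+02  1.24460e+01 -5.20000e-02  7.13820e+01  1.22000e+02]
```

```bash
python3 -m handwheel '[-0.01,0.01,-0.25,0,0,0,0,0,-0.25,0,0,0,0,0,-0.25,0,0,0,0,0,-0.15,0,0,0,0,0,-0.06,0,0,0]' >/dev/null
python3 -m handwheel '[0,0,0,0,0,0,0,0,0,0,0,0]' >/dev/null;python3 -c "from h import *; st()"
python3 -m handwheel '[0,0,0,0,0,0,0,0,0,0,0,0,0,0,0,0,0,0,0,0,0,0,0,0]' 0 40 >/dev/null;python3 -c "from h import *; st()"
python3 -m handwheel '[0,0,0.1,0,0,0,0,0,0.2,0,0,0,0,0,0.25,0,0,0,0,0,0.25,0,0,0,0,0,0.2,0,0,0]' >/dev/null
python3 -m handwheel '[0,-0.2,0,0,0,-0.005,0.01,-0.24,0,0,0,-0.005,0.01,-0.24,0,0,0,-0.005,0,-0.24,0,0,0,-0.005,0,-0.24,0,0,0,0]' >/dev/null
python3 -m handwheel '[0,-0.24,0,0,0,0,0,-0.24,0,0,0,0,0,-0.2,0,0,0,0,0,0,0,0,0,0,0,0,0,0,0,0]' >/dev/null
python3 -m handwheel '[0,0,0,0,0,0,0,0,0,0,0,0]' >/dev/null;python3 -c "from h import *; st()"
```

```text
t 13.48 pos [502.  333.   92.2] y-axis [0.003 1.    0.   ] z [ 0.001  0.    -1.   ] F [ 0.8 -0.2  0.5] op 0.32 ff 0.0 q6 -1.15
t 13.82 pos [503.  334.1  94.1] y-axis [0.001 1.    0.002] z [ 0.005  0.002 -1.   ] F [ 0.8 -0.3  6.5] op 0.092 ff 41.6 q6 -1.15
t 15.23 pos [504.   58.2 241.2] y-axis [0.032 0.999 0.   ] z [-0.  0. -1.] F [-1.1  0.9 -0.6] op 0.095 ff 40.6 q6 -1.62
```

```bash
python3 -m handwheel '[0.012,-0.008,-0.2,0,0,0,0,0,-0.2,0,0,0,0,0,-0.2,0,0,0,0,0,-0.1,0,0,0,0,0,-0.07,0,0,0]' >/dev/null
python3 -m handwheel '[0,0,0,0,0,0,0,0,0,0,0,0]' >/dev/null;python3 -c "from h import *; st()"
python3 -m handwheel '[0,0,-0.013,0,0,0,0,0,-0.017,0,0,0,0,0,0,0,0,0]' >/dev/null;python3 -c "from h import *; st()"
```

```text
t 15.82 pos [506.5  57.  126.1] y-axis [0.031 1.    0.   ] z [ 0.001  0.    -1.   ] F [ 0.  -0.1 -0.4] op 0.096 ff 40.9 q6 -1.63
t 16.07 pos [507.1  56.5 123.9] y-axis [0.032 0.999 0.   ] z [ 0.002  0.    -1.   ] F [-3.7  0.7  9.4] op 0.096 ff 42.4 q6 -1.63
```

```bash
python3 -m handwheel '[0,0,0.01,0,0,0,0,0,0,0,0,0,0,0,0,0,0,0,0,0,0,0,0,0]' 0.32 >/dev/null
python3 -m handwheel '[0,0,0.05,0,0,0,0,0,0.2,0,0,0,0,0,0.25,0,0,0,0,0,0.25,0,0,0,0,0.1,0,0,0,0]' >/dev/null
python3 -m handwheel '[0,0.24,0,0,0,0.005,0,0.24,0,0,0,0.005,0,0.24,0,0,0,0.005,0,0.24,0,0,0,0.005,0,0.24,0,0,0,0]' >/dev/null
python3 -m handwheel '[-0.03,0.24,0,0,0,0,0,0.24,0,0,0,0,0,0.24,0,0,0,0,0,0.11,0,0,0,0,0,0,0,0,0,0]' >/dev/null
python3 -m handwheel '[0,0,0,0,0,0,0,0,0,0,0,0,0,0,0,0,0,0]' >/dev/null
python3 - <<'E'
from h import *
st()
p,d=imaging.read_camera("top")
for o in strips(p,cloud("top",d),(245,235,350,305),.125,.108): print(np.round(o,3))
E
```

```text
t 17.9 pos [501.7 374.1 235.2] y-axis [ 0.003  1.    -0.001] z [-0.    -0.001 -1.   ] F [-0.4 -0.3 -0.4] op 0.319 ff 0.0 q6 -1.09
[ 5.04369e+02 -3.03670e+01 -1.40000e-02  7.13640e+01  1.20000e+02]
[ 5.04118e+02  1.26300e+01 -4.80000e-02  7.13820e+01  1.20000e+02]
[ 5.06178e+02  5.45850e+01 -1.40000e-02  7.14330e+01  1.28000e+02]
```

```bash
python3 -m handwheel '[-0.005,0,-0.25,0,0,0,0,0,-0.25,0,0,0,0,0,-0.25,0,0,0,0,0,-0.15,0,0,0,0,0,-0.06,0,0,0]' >/dev/null
python3 -m handwheel '[0,0,0,0,0,0,0,0,0,0,0,0]' >/dev/null;python3 -c "from h import *; st()"
python3 -m handwheel '[0,0,0,0,0,0,0,0,0,0,0,0,0,0,0,0,0,0,0,0,0,0,0,0]' 0 40 >/dev/null;python3 -c "from h import *; st()"
python3 -m handwheel '[0,0,0.1,0,0,0,0,0,0.2,0,0,0,0,0,0.25,0,0,0,0,0,0.25,0,0,0,0,0,0.2,0,0,0]' >/dev/null
python3 -m handwheel '[0,-0.2,0,0,0,-0.005,0.01,-0.24,0,0,0,-0.005,0.01,-0.24,0,0,0,-0.005,0.01,-0.24,0,0,0,-0.005,0,-0.24,0,0,0,0]' >/dev/null
python3 -m handwheel '[0,-0.24,0,0,0,0,0,-0.24,0,0,0,0,0,-0.2,0,0,0,0,0,0,0,0,0,0,0,0,0,0,0,0]' >/dev/null
python3 -m handwheel '[0,0,0,0,0,0,0,0,0,0,0,0]' >/dev/null;python3 -c "from h import *; st()"
```

```text
t 18.53 pos [501.6 375.3  92.2] y-axis [0.003 1.    0.001] z [ 0.001  0.001 -1.   ] F [-0.1  0.6  1.2] op 0.322 ff 0.0 q6 -1.09
t 18.87 pos [502.6 376.5  94.3] y-axis [0.002 1.    0.002] z [ 0.005  0.002 -1.   ] F [0.3 0.8 7. ] op 0.094 ff 41.7 q6 -1.09
t 20.28 pos [505.  100.6 241.2] y-axis [0.032 0.999 0.   ] z [-0.  0. -1.] F [ 0.3 -0.6 -0.6] op 0.092 ff 40.6 q6 -1.54
```

```bash
python3 -m handwheel '[0.012,-0.012,-0.2,0,0,0,0,0,-0.2,0,0,0,0,0,-0.2,0,0,0,0,0,-0.1,0,0,0,0,0,-0.07,0,0,0]' >/dev/null
python3 -m handwheel '[0,0,0,0,0,0,0,0,0,0,0,0]' >/dev/null;python3 -c "from h import *; st()"
python3 -m handwheel '[0,0,-0.013,0,0,0,0,0,-0.017,0,0,0,0,0,0,0,0,0]' >/dev/null;python3 -c "from h import *; st()"
python3 -m handwheel '[0,0,0.01,0,0,0,0,0,0,0,0,0,0,0,0,0,0,0,0,0,0,0,0,0]' 0.32 >/dev/null
python3 -m handwheel '[0,0,0.05,0,0,0,0,0,0.2,0,0,0,0,0,0.25,0,0,0,0,0,0.25,0,0,0,0,0.1,0,0,0,0]' >/dev/null
python3 -m handwheel '[0,0.24,0,0,0,0.005,0,0.24,0,0,0,0.005,0,0.24,0,0,0,0.005,0,0.24,0,0,0,0.005,0,0.24,0,0,0,0]' >/dev/null
python3 -m handwheel '[-0.05,0.24,0,0,0,0,0,0.24,0,0,0,0,0,0.24,0,0,0,0,0,0.11,0,0,0,0,0,0,0,0,0,0]' >/dev/null
python3 -m handwheel '[0,0,0,0,0,0,0,0,0,0,0,0,0,0,0,0,0,0]' >/dev/null
python3 - <<'E'
from h import *
st()
p,d=imaging.read_camera("top");W=cloud("top",d)
for o in strips(p,W,(245,235,350,305),.125,.108): print(np.round(o,3))
E
```

```text
t 20.87 pos [507.5  98.8 126.1] y-axis [0.031 1.    0.   ] z [ 0.001  0.    -1.   ] F [ 0.3  0.3 -1. ] op 0.095 ff 41.1 q6 -1.54
t 21.12 pos [508.2  98.4 124. ] y-axis [0.032 0.999 0.   ] z [ 0.002  0.    -1.   ] F [-3.1  0.5  9.7] op 0.098 ff 42.4 q6 -1.54
t 22.95 pos [499.7 416.  235.2] y-axis [ 0.003  1.    -0.001] z [-0.    -0.001 -1.   ] F [-0.   0.4  0.1] op 0.318 ff 0.0 q6 -1.03
[ 5.04369e+02 -3.02740e+01 -6.00000e-03  7.13640e+01  1.23000e+02]
[ 5.04119e+02  1.24460e+01 -5.20000e-02  7.13820e+01  1.21000e+02]
[ 5.06182e+02  5.38440e+01 -4.80000e-02  7.14320e+01  1.26000e+02]
[ 5.0594e+02  9.5618e+01 -3.3000e-02  7.1450e+01  1.3000e+02]
```

```bash
python3 -m handwheel '[-0.005,-0.003,-0.25,0,0,0,0,0,-0.25,0,0,0,0,0,-0.25,0,0,0,0,0,-0.15,0,0,0,0,0,-0.06,0,0,0]' >/dev/null
python3 -m handwheel '[0,0,0,0,0,0,0,0,0,0,0,0]' >/dev/null;python3 -c "from h import *; st()"
python3 -m handwheel '[0,0,0,0,0,0,0,0,0,0,0,0,0,0,0,0,0,0,0,0,0,0,0,0]' 0 40 >/dev/null;python3 -c "from h import *; st()"
python3 -m handwheel '[0,0,0.1,0,0,0,0,0,0.2,0,0,0,0,0,0.25,0,0,0,0,0,0.25,0,0,0,0,0,0.2,0,0,0]' >/dev/null
python3 -m handwheel '[0,-0.2,0,0,0,-0.005,0.015,-0.24,0,0,0,-0.005,0.015,-0.24,0,0,0,-0.005,0.015,-0.24,0,0,0,-0.005,0.01,-0.24,0,0,0,0]' >/dev/null
python3 -m handwheel '[0,-0.24,0,0,0,0,0,-0.24,0,0,0,0,0,-0.2,0,0,0,0,0,0,0,0,0,0,0,0,0,0,0,0]' >/dev/null
python3 -m handwheel '[0,0,0,0,0,0,0,0,0,0,0,0]' >/dev/null;python3 -c "from h import *; st()"
```

```text
t 23.58 pos [499.6 416.6  92.3] y-axis [0.003 1.    0.001] z [ 0.001  0.001 -1.   ] F [-0.2  0.7  1.1] op 0.319 ff 0.0 q6 -1.03
t 23.92 pos [500.5 417.9  94.4] y-axis [0.002 1.    0.003] z [ 0.005  0.003 -1.   ] F [-0.5  0.5  6.1] op 0.098 ff 41.6 q6 -1.03
t 25.33 pos [506.8 141.8 241.5] y-axis [0.032 0.999 0.   ] z [-0.  0. -1.] F [ 0.   0.6 -0.6] op 0.091 ff 40.6 q6 -1.46
```

```bash
python3 -m handwheel '[0.013,-0.009,-0.2,0,0,0,0,0,-0.2,0,0,0,0,0,-0.2,0,0,0,0,0,-0.1,0,0,0,0,0,-0.07,0,0,0]' >/dev/null
python3 -m handwheel '[0,0,0,0,0,0,0,0,0,0,0,0]' >/dev/null;python3 -c "from h import *; st()"
python3 -m handwheel '[0,0,-0.013,0,0,0,0,0,-0.017,0,0,0,0,0,0,0,0,0]' >/dev/null;python3 -c "from h import *; st()"
python3 -m handwheel '[0,0,0.01,0,0,0,0,0,0,0,0,0,0,0,0,0,0,0,0,0,0,0,0,0]' 0.32 >/dev/null
python3 -m handwheel '[0,0,0.05,0,0,0,0,0,0.2,0,0,0,0,0,0.25,0,0,0,0,0,0.25,0,0,0,0,0,0.25,0,0,0]' >/dev/null
python3 -m handwheel '[-0.05,0.25,0,0,0,-0.05,-0.05,0.25,0,0,0,-0.05,-0.05,0.25,0,0,0,-0.05,-0.05,0.25,0,0,0,-0.05,0,0.25,0,0,0,-0.05]' >/dev/null
python3 -m handwheel '[0,0,0,0,0,0,0,0,0,0,0,0,0,0,0,0,0,0]' >/dev/null
python3 - <<'E'
from h import *
st()
p,d=imaging.read_camera("top");W=cloud("top",d);q,_=imaging.read_camera("side");np.save("top1.npy",d);cv2.imwrite("pics/top1.png",p)
for o in strips(p,W,(245,235,350,305),.125,.108): print(np.round(o,3))
Z=W[...,2];m=(Z>.09)&(Z<.12);m[:,:400]=0;m[:,520:]=0;m[190:320]&=True;m[:190]=0;m[320:]=0
print("hoodtop",rect(W[m][:,:2]),m.sum())
hsv=cv2.cvtColor(p,cv2.COLOR_BGR2HSV);m=((hsv[...,2]<135)&(p.min(2)>50)).astype(np.uint8);m[:215]=0;m[295:]=0;m[:,:430]=0;m[:,500:]=0
n,l,s,c=cv2.connectedComponentsWithStats(m);i=1+s[1:,4].argmax();v,u=np.nonzero(l==i);print("rib",s[i],rect(ray("top",np.c_[u,v],.14)[:,:2]))
im=np.zeros((560,800,3),np.uint8);im[:480,:400]=cv2.resize(p[190:310,410:510],None,fx=4,fy=4);im[:560,410:800]=cv2.resize(q[140:336,260:396],(390,560));cv2.imwrite("pics/g4.png",im)
E
```

```text
t 25.92 pos [509.4 140.6 126.2] y-axis [0.031 1.    0.   ] z [ 0.001  0.    -1.   ] F [ 0.8  0.6 -1.1] op 0.097 ff 41.1 q6 -1.46
t 26.17 pos [510.2 140.2 124. ] y-axis [0.032 0.999 0.001] z [ 0.002  0.001 -1.   ] F [-2.8 -0.2  8.7] op 0.093 ff 42.5 q6 -1.46
t 27.58 pos [478.8 326.8 272.6] y-axis [ 0.412  0.911 -0.001] z [-0.    -0.001 -1.   ] F [-0.2  0.4 -0.6] op 0.32 ff 0.0 q6 -0.72
[ 5.04369e+02 -3.02740e+01 -6.00000e-03  7.13640e+01  1.21000e+02]
[ 5.0412e+02  1.2262e+01 -5.2000e-02  7.1382e+01  1.2300e+02]
[ 5.06179e+02  5.43990e+01 -2.70000e-02  7.14330e+01  1.26000e+02]
[ 5.0594e+02  9.5711e+01 -3.1000e-02  7.1451e+01  1.3100e+02]
[ 5.09151e+02  1.37183e+02 -2.70000e-02  6.92100e+01  1.31000e+02]
hoodtop (array([ 582.5, -365.1]), 222.5, 128.5, 12.42) 4831
rib [430 215  28  74 747] (array([ 541.3, -286.5]), 173.7, 22.6, 12.52)
```

View pics/g4.png

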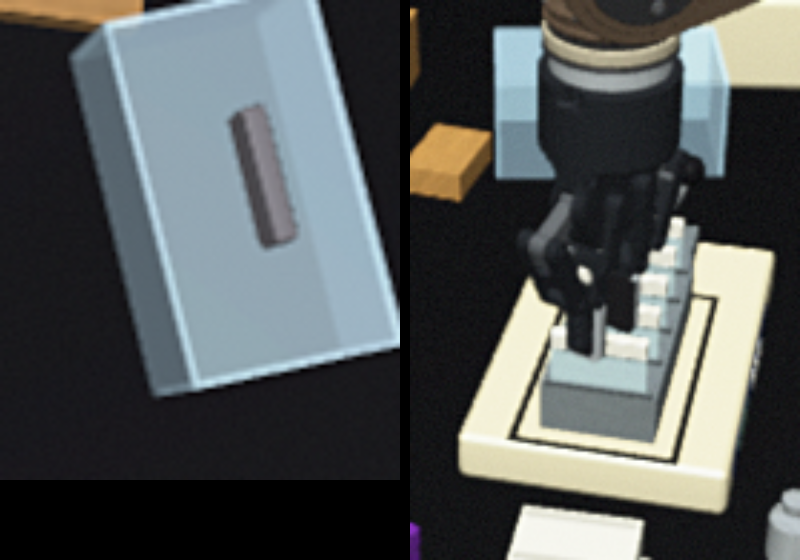

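The hood has been knocked aside. Its top centre has moved from (534,-348) to about (582,-365), and the rib is now at about pixel (475,234). All five plates are standing in the bays. I'll measure the rib again precisely.

Run:
```python
from h import *
for k in range(2):
    p,d=imaging.read_camera("top");W=cloud("top",d);Z=W[...,2]
    m=(Z>.09)&(Z<.12);m[:,:400]=0;m[:,520:]=0;m[:190]=0;m[320:]=0
    print("hoodtop",rect(W[m][:,:2]),rect(ray("top",np.argwhere(m)[:,::-1],.104)[:,:2]))
    g=cv2.cvtColor(p,cv2.COLOR_BGR2GRAY)
    m=((g<125)).astype(np.uint8);k=np.zeros_like(m);k[212:256,462:488]=1;m*=k
    n,l,s,c=cv2.connectedComponentsWithStats(m);i=1+s[1:,4].argmax();v,u=np.nonzero(l==i)
    print("rib",s[i],rect(ray("top",np.c_[u,v],.14)[:,:2]))
    a=np.radians(12.45);ex=np.array([np.cos(a),np.sin(a)]);ey=np.array([-np.sin(a),np.cos(a)])
    P=ray("top",np.c_[u,v],.14)[:,:2]*1000;A=P@ex;B=P@ey
    # right edge (min B) per row of A, trimmed
    sel=(A>np.percentile(A,15))&(A<np.percentile(A,85)); bs=[B[sel&(abs(A-x)<2)].min() for x in np.arange(*np.percentile(A,[18,82]),4)]
    b=np.median(bs)-1.1+7; ac=(A.min()+A.max())/2; print("rib centre",(ex*ac+ey*b).round(1),"len",np.ptp(A).round(1))
```

```text
hoodtop (array([ 582.4, -365. ]), 222.2, 129.4, 12.45) (array([ 582.1, -363.7]), 222.0, 130.4, 12.55)
rib [467 216  17  36 214] (array([ 581.1, -359.8]), 80.7, 22.3, 12.34)
rib centre [ 582.1 -364.3] len 80.6
hoodtop (array([ 582.2, -365.4]), 222.1, 129.2, 12.23) (array([ 582. , -363.5]), 222.0, 130.9, 12.53)
rib [467 216  17  36 210] (array([ 581.1, -359.7]), 80.7, 22.2, 12.34)
rib centre [ 582. -364.] len 80.6
```

```bash
R='python3 -m handwheel'; 
python3 -m handwheel '[0.031,-0.209,0,0,0,-0.0724,0.031,-0.209,0,0,0,-0.0724,0.031,-0.209,0,0,0,-0.0724,0.031,-0.209,0,0,0,-0.0724,0.031,-0.209,0,0,0,-0.0724]' 0.6 60 >/dev/null
python3 -m handwheel '[0.031,-0.209,0,0,0,-0.0724,0.031,-0.209,0,0,0,-0.0724,0.031,-0.209,0,0,0,-0.0724,0.031,-0.209,0,0,0,-0.0724,0.031,-0.209,0,0,0,-0.0724]' >/dev/null
python3 -m handwheel '[0.031,-0.209,0,0,0,-0.0724,0.031,-0.209,0,0,0,-0.0724,0.031,-0.209,0,0,0,-0.0724,0.031,-0.209,0,0,0,-0.0724,0.031,-0.209,0,0,0,-0.0724]' >/dev/null
python3 -m handwheel '[0.031,-0.209,0,0,0,-0.0724,0.031,-0.209,0,0,0,-0.0724,0.031,-0.209,0,0,0,-0.0724,0.031,-0.209,0,0,0,-0.0724,0.031,-0.209,0,0,0,-0.0724]' >/dev/null
python3 -m handwheel '[0.031,-0.209,0,0,0,-0.0724,0.031,-0.209,0,0,0,-0.0724,0,0,0,0,0,0,0,0,0,0,0,0,0,0,0,0,0,0]' >/dev/null
python3 -m handwheel '[0,0,0,0,0,0,0,0,0,0,0,0]' >/dev/null
python3 - <<'E'
from h import *
st(); r=Rn.from_quat(ctrl.get_state()["tcp_rot"]).as_matrix(); print(np.degrees(np.arctan2(r[1,1],r[0,1])))
E
```

```text
t 30.03 pos [ 581.2 -361.6  273. ] y-axis [ 0.214 -0.977 -0.   ] z [ 0.  0. -1.] F [-0.4  0.3 -0.7] op 0.601 ff 0.0 q6 0.65
-77.66552252518474
```

```bash
python3 -m handwheel '[0.007,-0.016,-0.25,0,0,0,0,0,-0.25,0,0,0,0,0,-0.2,0,0,0,0,0,-0.15,0,0,0,0,0,-0.1,0,0,0]' >/dev/null
python3 -m handwheel '[0,0,-0.01,0,0,0,0,0,0,0,0,0,0,0,0,0,0,0]' >/dev/null;python3 -c "from h import *; st()"
python3 -m handwheel '[0,0,0,0,0,0,0,0,0,0,0,0,0,0,0,0,0,0,0,0,0,0,0,0,0,0,0,0,0,0]' 0 60 >/dev/null;python3 -c "from h import *; st()"
python3 -m handwheel '[0,0,0.05,0,0,0,0,0,0.1,0,0,0,0,0,0.15,0,0,0,0,0,0.2,0,0,0,0,0,0.2,0,0,0]' >/dev/null
python3 -m handwheel '[0,0,0.2,0,0,0,0,0,0.15,0,0,0,0,0,0,0,0,0,0,0,0,0,0,0,0,0,0,0,0,0]' >/dev/null
python3 - <<'E'
from h import *
st()
q,_=imaging.read_camera("side");p,d=imaging.read_camera("top");cv2.imwrite("pics/side2.png",cv2.resize(q,(600,450)))
E
```

```text
t 30.7 pos [ 583.4 -365.6  131. ] y-axis [ 0.213 -0.977  0.003] z [ 0.003 -0.002 -1.   ] F [-0.4 -0.2  0.9] op 0.599 ff 0.0 q6 0.65
t 31.12 pos [ 582.6 -365.1  129.8] y-axis [ 0.212 -0.977  0.001] z [ 0.001 -0.    -1.   ] F [-1.6  2.1  3.9] op 0.148 ff 62.1 q6 0.65
t 31.95 pos [ 581.5 -364.6  284. ] y-axis [ 0.212 -0.977 -0.003] z [-0.003  0.002 -1.   ] F [ 0.5  0.4 -3.4] op 0.153 ff 61.3 q6 0.65
```

View pics/side2.png

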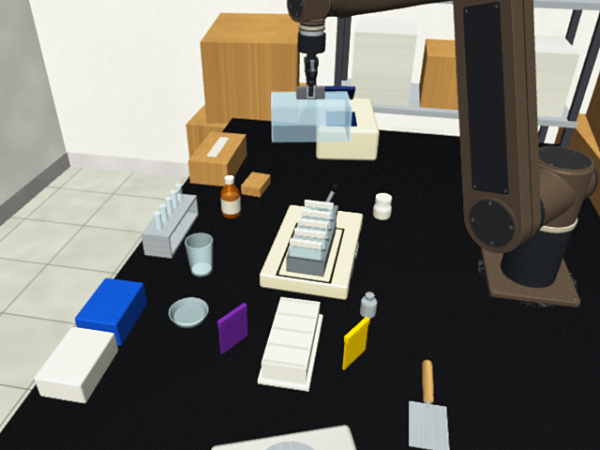

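The side view shows the hood held level and clear of the bench, the five plates standing in the stage, and the rack empty. Now I'll carry the hood over and turn it.

```bash
python3 -m handwheel '[-0.017,0.093,0.04,0,0,0.028,-0.017,0.093,0.04,0,0,0.028,-0.034,0.187,0.04,0,0,0.056,-0.034,0.187,0.04,0,0,0.056,-0.034,0.187,0,0,0,0.056]' >/dev/null
python3 -m handwheel '[-0.034,0.187,0,0,0,0.056,-0.034,0.187,0,0,0,0.056,-0.034,0.187,0,0,0,0.056,-0.034,0.187,0,0,0,0.056,-0.034,0.187,0,0,0,0.056]' >/dev/null
python3 -m handwheel '[-0.034,0.187,0,0,0,0.056,-0.034,0.187,0,0,0,0.056,-0.034,0.187,0,0,0,0.056,-0.034,0.187,0,0,0,0.056,-0.034,0.187,0,0,0,0.056]' >/dev/null
python3 -m handwheel '[-0.017,0.093,0,0,0,0.028,-0.017,0.093,0,0,0,0.028,0,0,0,0,0,0,0,0,0,0,0,0,0,0,0,0,0,0]' >/dev/null
python3 -m handwheel '[0,0,0,0,0,0,0,0,0,0,0,0]' >/dev/null
python3 - <<'E'
from h import *
st(); r=Rn.from_quat(ctrl.get_state()["tcp_rot"]).as_matrix(); print(np.degrees(np.arctan2(r[1,1],r[0,1])))
q,_=imaging.read_camera("side");cv2.imwrite("pics/side3.png",cv2.resize(q[60:320,220:420],None,fx=2.3,fy=2.3))
s=ctrl.get_state()["eef_pos"];a=np.radians(-1.98)
for x,y in((-63,-111),(63,-111),(63,111),(-63,111)):
    w=s+[(x*np.cos(a)-y*np.sin(a))/1000,(x*np.sin(a)+y*np.cos(a))/1000,-.130];print(((proj("side",w)-[220,60])*2.3).round())
E
```

```text
t 33.88 pos [505.9  54.5 309.8] y-axis [ 0.999 -0.039 -0.001] z [-0.001 -0.    -1.   ] F [ 0.5 -0.6 -3. ] op 0.149 ff 61.2 q6 -0.05
-2.2414190654435084
[[347. 302.]]
[[221. 288.]]
[[166. 408.]]
[[312. 427.]]
```

View pics/side3.png

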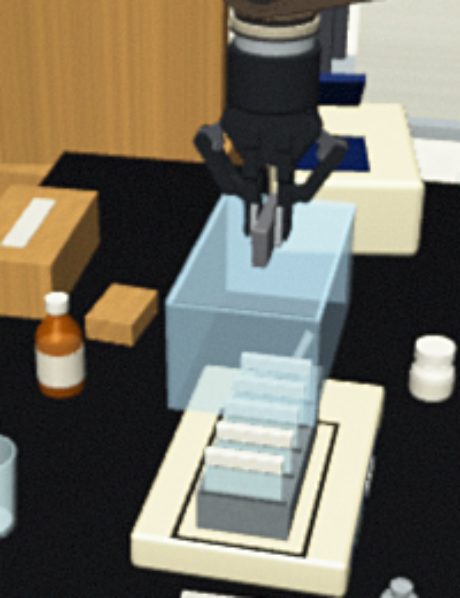

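```bash
python3 -m handwheel '[-0.005,0.007,-0.1,0,0,0.003,0,0,-0.15,0,0,0,0,0,-0.15,0,0,0,0,0,-0.15,0,0,0,0,0,-0.12,0,0,0]' >/dev/null
python3 -m handwheel '[0,0,-0.1,0,0,0,0,0,-0.08,0,0,0,0,0,-0.04,0,0,0,0,0,0,0,0,0,0,0,0,0,0,0]' >/dev/null;python3 -c "from h import *; st()"
python3 -m handwheel '[0,0,-0.02,0,0,0,0,0,0,0,0,0,0,0,0,0,0,0]' >/dev/null;python3 -c "from h import *; st()"
python3 -m handwheel '[0,0,-0.02,0,0,0,0,0,0,0,0,0,0,0,0,0,0,0]' >/dev/null
python3 - <<'E'
from h import *
st()
p,d=imaging.read_camera("top");q,_=imaging.read_camera("side")
im=np.zeros((480,800,3),np.uint8);im[:300,:420]=cv2.resize(p[215:315,240:380],None,fx=3,fy=3)
im[:480,421:799]=cv2.resize(q[200:360,260:386],None,fx=3,fy=3);cv2.imwrite("pics/g5.png",im)
E
```

```text
t 34.77 pos [505.4  56.2 177.1] y-axis [ 0.999 -0.033  0.001] z [ 0.001 -0.    -1.   ] F [-0.6  0.5 -2.3] op 0.152 ff 61.1 q6 -0.06
t 35.02 pos [505.4  56.4 174.4] y-axis [ 0.999 -0.033  0.001] z [ 0.001 -0.    -1.   ] F [ 0.4 -0.1 -2.8] op 0.155 ff 61.3 q6 -0.06
t 35.27 pos [504.9  56.4 170.6] y-axis [ 0.999 -0.033 -0.   ] z [-0.  0. -1.] F [ 0.6  0.4 -3.4] op 0.152 ff 61.3 q6 -0.06
```

View pics/g5.png

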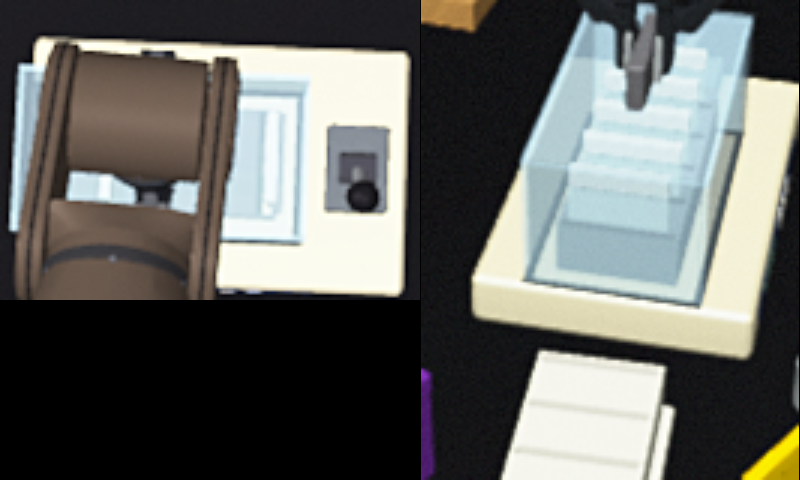

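The hood's rim sits over the seal line, with its side-view corners at (527,280) and (700,303). I'll lower the last millimetre, release and lift clear, then measure the placing.

```bash
for i in 1 2; do python3 -m handwheel '[0,0,-0.008,0,0,0,0,0,0,0,0,0]' >/dev/null; python3 -c "from h import *; st()"; done
python3 -m handwheel '[0,0,0.003,0,0,0,0,0,0,0,0,0,0,0,0,0,0,0,0,0,0,0,0,0,0,0,0,0,0,0]' 0.6 >/dev/null;python3 -c "from h import *; st()"
python3 -m handwheel '[0,0,0.05,0,0,0,0,0,0.2,0,0,0,0,0,0.25,0,0,0,0,0,0.25,0,0,0,0,0,0,0,0,0]' >/dev/null
python3 -m handwheel '[0,-0.25,0,0,0,0,0,-0.25,0,0,0,0,0,-0.25,0,0,0,0,0,-0.25,0,0,0,0,0,-0.25,0,0,0,0]' 0 >/dev/null
python3 -m handwheel '[0,-0.25,0,0,0,0,0,-0.25,0,0,0,0,0,-0.25,0,0,0,0,0,-0.25,0,0,0,0,0,-0.25,0,0,0,0]' >/dev/null
python3 -m handwheel '[0,0,0,0,0,0,0,0,0,0,0,0]' >/dev/null
python3 - <<'E'
from h import *
st()
p,d=imaging.read_camera("top");W=cloud("top",d);Z=W[...,2];q,_=imaging.read_camera("side")
m=(Z>.13)&(Z<.16);m[:,:236]=0;m[:,352:]=0;m[:225]=0;m[310:]=0
print("hoodtop",rect(W[m][:,:2]),rect(ray("top",np.argwhere(m)[:,::-1],.144)[:,:2]),np.median(Z[m]))
im=np.zeros((480,800,3),np.uint8);im[:300,:420]=cv2.resize(p[215:315,240:380],None,fx=3,fy=3)
im[:480,421:799]=cv2.resize(q[200:360,260:386],None,fx=3,fy=3);cv2.imwrite("pics/g6.png",im)
E
```

```text
t 35.53 pos [505.3  56.4 169.9] y-axis [ 0.999 -0.033  0.001] z [ 0.001 -0.    -1.   ] F [-0.8 -0.7 -0.8] op 0.152 ff 61.4 q6 -0.06
t 35.7 pos [505.4  56.3 169.9] y-axis [ 0.999 -0.033  0.   ] z [ 0. -0. -1.] F [-4.7 -0.4  4.5] op 0.152 ff 62.3 q6 -0.06
t 36.12 pos [505.1  56.4 168.7] y-axis [ 0.999 -0.033  0.   ] z [ 0. -0. -1.] F [-0.3  0.2 -0.9] op 0.599 ff 0.0 q6 -0.06
t 37.53 pos [ 504.6 -320.4  281.1] y-axis [ 0.999 -0.036 -0.   ] z [-0.  0. -1.] F [-0.9  0.3 -0.8] op 0.001 ff 0.0 q6 -0.7
hoodtop (array([505.6,  53.2]), 222.2, 126.5, 88.3) (array([505.3,  53.2]), 222.0, 126.4, 88.32) 0.14431372020545663
```

View pics/g6.png

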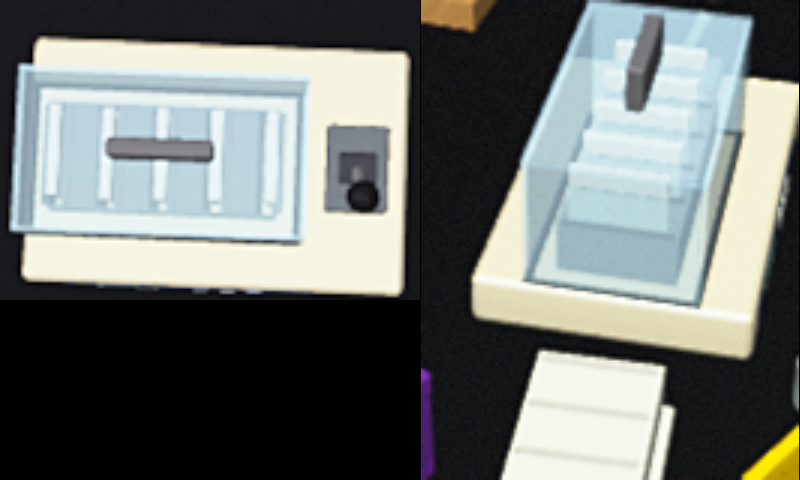

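The hood lies flat (top at 144.3 mm) and centred, with the rim on the seal and the five strips visible inside. Next is the lever, with the fingers shut, pushing the knob towards +x from its robot side.

```bash
python3 -m handwheel '[-0.0767,0.211,0,0,0,0,-0.0767,0.211,0,0,0,0,-0.0767,0.211,0,0,0,0,-0.0767,0.211,0,0,0,0,-0.0767,0.211,0,0,0,0]' >/dev/null
python3 -m handwheel '[-0.0767,0.211,0,0,0,0,-0.0767,0.211,0,0,0,0,0,0,0,0,0,0,0,0,0,0,0,0,0,0,0,0,0,0]' >/dev/null;python3 -c "from h import *; st()"
python3 -m handwheel '[0,0,-0.2,0,0,0,0,0,-0.25,0,0,0,0,0,-0.2,0,0,0,0,0,-0.05,0,0,0,0,0,0,0,0,0]' >/dev/null
python3 - <<'E'
from h import *
st()
p,d=imaging.read_camera("top");q,_=imaging.read_camera("side")
im=np.zeros((480,800,3),np.uint8);im[:330,:420]=cv2.resize(p[215:325,260:400],None,fx=3,fy=3)
im[:480,421:799]=cv2.resize(q[120:280,290:416],None,fx=3,fy=3);cv2.imwrite("pics/g7.png",im)
E
```

```text
t 38.47 pos [424.5 -96.2 281.7] y-axis [ 1.    -0.031  0.001] z [ 0.001 -0.001 -1.   ] F [ 0.7  0.3 -0. ] op 0.004 ff 0.0 q6 -0.43
t 38.88 pos [423.  -96.8 173.6] y-axis [ 0.999 -0.034 -0.006] z [-0.006  0.003 -1.   ] F [-0.  -0.2 -0. ] op -0.001 ff 0.0 q6 -0.43
```

View pics/g7.png

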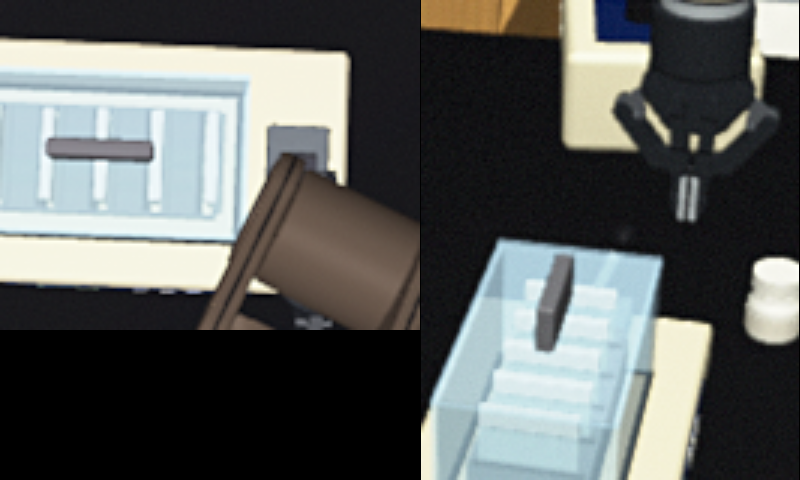

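The shut fingers are at side crop (688,200), on the robot side of the knob at (625,232) and clear of the hood. I'll lower them and push.

```bash
python3 -m handwheel '[0,-0.015,-0.15,0,0,0,0,0,-0.09,0,0,0,0,0,0,0,0,0,0,0,0,0,0,0]' >/dev/null; python3 -c "from h import *; st()"
python3 -m handwheel '[0.07,0,0,0,0,0,0.07,0,0,0,0,0,0.07,0,0,0,0,0,0.07,0,0,0,0,0,0,0,0,0,0,0]' >/dev/null; python3 -c "from h import *; st()"
python3 -m handwheel '[0.06,0,0,0,0,0,0.06,0,0,0,0,0,0.06,0,0,0,0,0,0,0,0,0,0,0]' >/dev/null; python3 -c "from h import *; st()"
python3 -m handwheel '[0.04,0,0,0,0,0,0.04,0,0,0,0,0,0,0,0,0,0,0,0,0,0,0,0,0]' >/dev/null; python3 -c "from h import *; st()"
```

```text
t 39.32 pos [425.6 -99.9 142. ] y-axis [ 0.999 -0.033  0.002] z [ 0.002 -0.001 -1.   ] F [-0.3 -0.2  0.5] op 0.001 ff 0.0 q6 -0.43
t 39.73 pos [469.2 -99.9 142. ] y-axis [ 0.999 -0.032  0.004] z [ 0.004 -0.001 -1.   ] F [ 0.3 -0.1 -0. ] op 0.001 ff 0.0 q6 -0.39
t 40.07 pos [495.1 -99.5 140.3] y-axis [ 0.999 -0.033  0.001] z [ 0.001 -0.    -1.   ] F [0.3 0.2 0.4] op 0.001 ff 0.0 q6 -0.37
t 40.4 pos [505.8 -99.3 140.2] y-axis [ 0.999 -0.033  0.   ] z [ 0.  0. -1.] F [ 0.9 -0.1  0.1] op -0.001 ff 0.0 q6 -0.36
```

```bash
for i in 1 2 3; do python3 -m handwheel '[0.03,0,0,0,0,0,0,0,0,0,0,0,0,0,0,0,0,0]' >/dev/null; python3 -c "from h import *; st()"; done
python3 - <<'E'
from h import *
q,_=imaging.read_camera("side")
cv2.imwrite("pics/g8.png",cv2.resize(q[120:260,290:420],None,fx=4,fy=4))
E
```

```text
t 40.65 pos [509.7 -99.2 140. ] y-axis [ 0.999 -0.033 -0.001] z [-0.001  0.    -1.   ] F [-1.9  0.3 -0.5] op -0.003 ff 0.7 q6 -0.35
t 40.9 pos [510.6 -99.1 139.6] y-axis [ 0.999 -0.031 -0.013] z [-0.013  0.001 -1.   ] F [-13.2  -0.6   7.4] op -0.001 ff 7.7 q6 -0.35
t 41.15 pos [511.4 -99.1 139.4] y-axis [ 0.999 -0.03  -0.025] z [-0.025  0.002 -1.   ] F [-25.5  -1.   15. ] op -0.001 ff 14.9 q6 -0.35
```

View pics/g8.png

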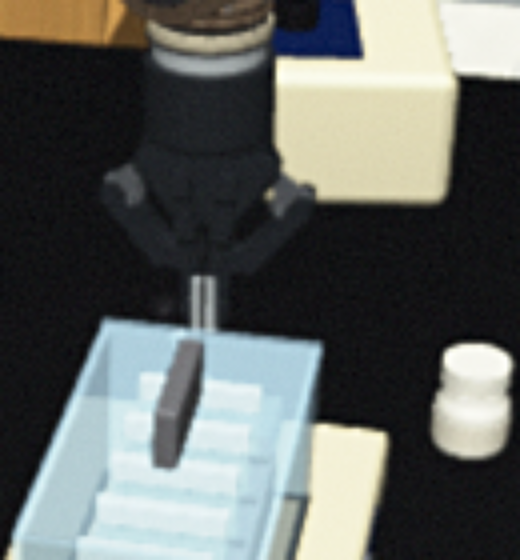

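The hard stop came at TCP x ≈ 510, where I predicted 508, and the knob is now on the far side at about (165,305). I'll back off, retreat and check.

```bash
python3 -m handwheel '[-0.1,0,0,0,0,0,-0.15,0,0,0,0,0,-0.15,0,0,0,0,0,0,0,0.2,0,0,0,0,0,0.25,0,0,0]' >/dev/null
python3 -m handwheel '[0,-0.1,0.25,0,0,0,0,-0.25,0.1,0,0,0,0,-0.25,0,0,0,0,0,-0.25,0,0,0,0,0,-0.25,0,0,0,0]' >/dev/null
python3 -m handwheel '[0,-0.2,0,0,0,0,0,0,0,0,0,0,0,0,0,0,0,0,0,0,0,0,0,0]' >/dev/null
python3 - <<'E'
from h import *
st()
p,d=imaging.read_camera("top");W=cloud("top",d);Z=W[...,2];q,_=imaging.read_camera("side")
m=(Z>.13)&(Z<.16);m[:,:236]=0;m[:,352:]=0;m[:225]=0;m[310:]=0
print("hoodtop",rect(W[m][:,:2]),np.median(Z[m]))
g=cv2.cvtColor(p,cv2.COLOR_BGR2GRAY);m=((g<45)&(Z>.1)).astype(np.uint8);m[:,:340]=0;m[:,375:]=0;m[:235]=0;m[300:]=0
v,u=np.nonzero(m);print("knob",len(u),ray("top",[(u.mean(),v.mean())],.13)*1000)
im=np.zeros((480,800,3),np.uint8);im[:330,:420]=cv2.resize(p[215:325,240:380],None,fx=3,fy=3)
im[:480,421:799]=cv2.resize(q[170:330,270:396],None,fx=3,fy=3);cv2.imwrite("pics/g9.png",im)
E
```

```text
t 42.37 pos [ 459.1 -294.   260.2] y-axis [ 0.999 -0.033  0.   ] z [ 0.  0. -1.] F [ 0.6  0.5 -0.4] op -0.0 ff 0.0 q6 -0.72
hoodtop (array([505.7,  53.6]), 223.2, 126.5, 88.33) 0.14433344924517888
knob 72 [[ 536.12085362 -100.81982674  130.        ]]
```

View pics/g9.png

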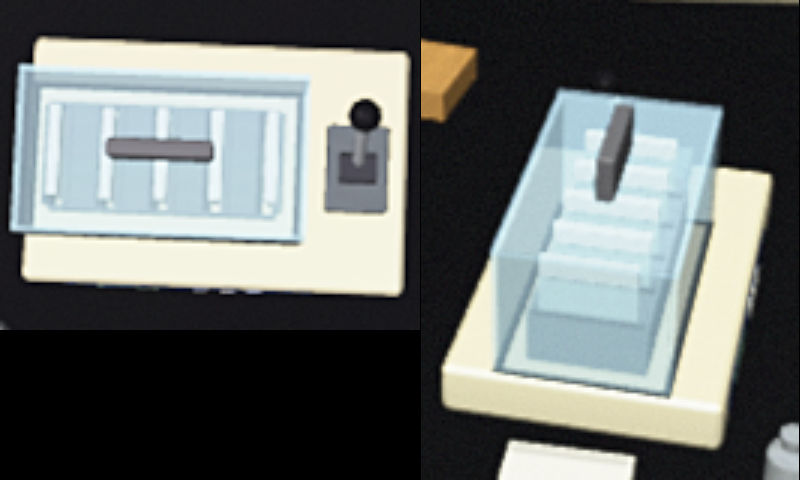

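The knob is at (536,-101), where I predicted (536,-100), so the lever is fully over. The hood is flat with the five plates inside.

```bash
python3 -c "
from plant import ctrl; print(ctrl.sign_off())"
```

```text
the job is handed in; nothing more can be done
None
```

I've handed the job in: all five plates stand on the bay floors, the hood sits flat and centred on the seal line to within about 3 mm by camera, and the lever is fully over; the hood was knocked about 5 cm before I picked it up, so I measured its position again first.

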